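# Spin three wheels and mark the one that binds

## Task

Working from the near wheel to the far one, stroke a fingertip across the top of each of the three wheels to spin it briskly (about a quarter turn a second or faster), pressing gently, never with more than about a kilogram. Two run freely and one binds: then take the red-headed pin from its stand and set it upright and fully home in the hole beside the binding wheel, and let go.

Things in the scene. Friction and masses are not known exactly. Their poses are not given: they have to be found in the camera images.
- frame: Fixed frame, 230 x 124 mm, on the bench, with three black wheels in a row between blue cheeks. Origin: on the bench under the middle wheel. x runs along the row to the far wheel and along all wheel axles; y to the robot's left, z up. On its -y side an aluminium rail, 30 mm wide and high, has one hole beside each wheel. Turned up to 0.2 rad either way.
- pin: Loose red pin, 50 g, 63 mm long, upright in the stand at first. Origin: on its axis at the underside of its collar (21 mm across, 3 mm thick); z up its axis. Below: a 10 mm stem, 18 mm long; above: a round head 20 mm across, from 10 to 44 mm above the origin, the place to grip.
- stand: Fixed grey block 40 x 40 x 30 mm with a hole in its top that the pin starts in; origin: centre of its underside. It stands either to the left or to the right of the frame's near end, a closed jar 58 mm wide and 54 mm high at the other place.
- wheel_near (a joint): Turning angle of the near wheel (rad, unlimited, about the frame's +x: stroking its crown towards the frame's +y makes it fall). White and yellow bars alternate on the tread, a quarter turn apart. A free wheel coasts on for seconds after a stroke; the binding one rubs with about 1 N at the tread and stops as soon as the finger leaves it.
- station_near: The near wheel (64 mm diameter, tread 40 mm wide) between two fixed blue cheeks (tops 70 mm above the bench). Origin: on the bench under the wheel's centre, axes as the frame's, frame x = -70 mm. Crown nominally 88 mm above the bench, but each wheel sits up to 7 mm higher or lower, which is not measured. Its axle is sprung: it sinks about 1 mm per 3 N of push from above.
- hole_near (a point): Mouth centre, 30 mm above the bench, of the upright hole in the rail beside the near wheel, 64 mm to the -y side of the wheel's middle. The hole is 14 mm wide and 22 mm deep. When the pin is fully home its origin is at this point.
- wheel_middle (a joint): Turning angle of the middle wheel (rad, unlimited, about the frame's +x: stroking its crown towards the frame's +y makes it fall). White and yellow bars alternate on the tread, a quarter turn apart. A free wheel coasts on for seconds after a stroke; the binding one rubs with about 1 N at the tread and stops as soon as the finger leaves it.
- station_middle: The middle wheel (64 mm diameter, tread 40 mm wide) between two fixed blue cheeks (tops 70 mm above the bench). Origin: on the bench under the wheel's centre, axes as the frame's, frame x = 0 mm. Crown nominally 88 mm above the bench, but each wheel sits up to 7 mm higher or lower, which is not measured. Its axle is sprung: it sinks about 1 mm per 3 N of push from above.
- hole_middle (a point): Mouth centre, 30 mm above the bench, of the upright hole in the rail beside the middle wheel, 64 mm to the -y side of the wheel's middle. The hole is 14 mm wide and 22 mm deep. When the pin is fully home its origin is at this point.
- wheel_far (a joint): Turning angle of the far wheel (rad, unlimited, about the frame's +x: stroking its crown towards the frame's +y makes it fall). White and yellow bars alternate on the tread, a quarter turn apart. A free wheel coasts on for seconds after a stroke; the binding one rubs with about 1 N at the tread and stops as soon as the finger leaves it.
- station_far: The far wheel (64 mm diameter, tread 40 mm wide) between two fixed blue cheeks (tops 70 mm above the bench). Origin: on the bench under the wheel's centre, axes as the frame's, frame x = 70 mm. Crown nominally 88 mm above the bench, but each wheel sits up to 7 mm higher or lower, which is not measured. Its axle is sprung: it sinks about 1 mm per 3 N of push from above.
- hole_far (a point): Mouth centre, 30 mm above the bench, of the upright hole in the rail beside the far wheel, 64 mm to the -y side of the wheel's middle. The hole is 14 mm wide and 22 mm deep. When the pin is fully home its origin is at this point.

How it is judged (in metres and radians):
On the way, in this order (a step that is already met when the one before it is completed fails the run):
1. the near wheel is spun to at least 1.5 rad/s (a quarter turn a second) ((velocity of joint wheel_near above 1.5 rad/s or velocity of joint wheel_near below -1.5 rad/s)), for 0.05 s.
2. the middle wheel is spun to at least 1.5 rad/s (a quarter turn a second) ((velocity of joint wheel_middle above 1.5 rad/s or velocity of joint wheel_middle below -1.5 rad/s)), for 0.05 s.
3. the far wheel is spun to at least 1.5 rad/s (a quarter turn a second) ((velocity of joint wheel_far above 1.5 rad/s or velocity of joint wheel_far below -1.5 rad/s)), for 0.05 s.
At the end, for the whole second after the job is handed in: The pin stands at rest in the hole beside the wheel that binds (the one that something rubs on with more than 0.4 N), its origin within 5 mm of the hole's mouth centre and within 0.12 rad of upright (((contact force between station_near and anything else above 0.4 N and distance between pin and hole_near below 0.005 m and angle between pin's own z axis and vertical below 0.12 rad and linear speed of pin below 0.02 m/s) or (contact force between station_middle and anything else above 0.4 N and distance between pin and hole_middle below 0.005 m and angle between pin's own z axis and vertical below 0.12 rad and linear speed of pin below 0.02 m/s) or (contact force between station_far and anything else above 0.4 N and distance between pin and hole_far below 0.005 m and angle between pin's own z axis and vertical below 0.12 rad and linear speed of pin below 0.02 m/s))); the robot touches nothing.
It fails at once if the near wheel is pressed or pushed with more than 12 N (contact force between any of the fingers, the arm and station_near above 12 N).
It fails at once if the middle wheel is pressed or pushed with more than 12 N (contact force between any of the fingers, the arm and station_middle above 12 N).
It fails at once if the far wheel is pressed or pushed with more than 12 N (contact force between any of the fingers, the arm and station_far above 12 N).
It also fails if it takes over 62 s, if anything falls off the work surface, if the arm or the gripper's body presses on something with over 40 N, if the wrist force passes 120 N, or if a joint passes its speed limit or range.

## Robot

A 6-joint arm with a two-finger parallel gripper is mounted at the origin on a cart in front of the work surface, level with it; the furniture and walls round the work are solid. World frame = base frame: x ahead of the robot, y to its left, z up, the work surface at z = 0. Lengths are in m, angles in degrees, forces in N, time in s.
With the tool pointing down it reaches from about 0.35 to 0.875 m from the base axis. Payload 4.2 kg.
Tool frame: the origin (TCP) lies between the finger pads; the fingertips stand 17 mm ahead of it and the grasp point (between the pads) lies 2 mm behind it; z points along the fingers, y is the line along which they close (so a half turn about z gives the same grasp; the last joint's range is limited). The gripper opens to 87 mm and grips with 3 to 60 N. Pads are 19 mm wide; open, the fingers measure 117 mm over their backs; the gripper's body (75 mm by 190 mm) begins 51 mm behind the grasp point.
Start: joints at [14.817, 22.042, 0.453, 0, -68.411, -14.817], TCP at [0.625, 0, 0.24] pointing down, gripper open.
Joint ranges: [-179.83, 179.83], [-69.29, 118.12], [-61.27, 80.66], [-181.25, 117.63], [-171.15, -9.14], [-177.46, 177.46]. Speed limits (degrees/s): [159.86, 159.86, 180, 180, 180, 180].

## Interface

Orientations are given as a 3x3 rotation matrix whose columns are the frame's x, y, z axes.
In Python, from station import sense, capture, r, masks_of gives the robot as it stands.
- The arm moves only by the tool apply_moves, never from a script. Its argument "steps" is a list that holds one entry, the list of rows, each a list of 7 numbers: the opening, from 0 (shut) to 1 (fully open), then the shift along the tool's x, y, z in mm, then the turn, a rotation vector about the tool's x, y, z in rad. A call has 1 to 12 rows; each row shifts and turns the commanded pose from where the row before left it, along the tool's axes as they then stand; what a row does not reach is not made up. A row lasts 1/8 s, in which the tool goes at most 62.5 mm and 10.7 degrees, less where a joint would pass 70% of its speed; a pose out of reach is approached as far as the arm can. A call with a gripper value outside its range is refused whole. The fingers move at their own pace and stop on an object; the grip force is fixed at half the most. Time passes only in rows, so rows that do not move let the fingers close. It gives the time, the measured TCP pose, the force and the opening at its end, in the units of the state.
- sense(): the state, without advancing time (a new reading comes with each control period).
- capture(name): name is "scene" or "side" or "wrist"; returns a dict with "color" (384x512x3 uint8, red, green, blue), "vfov" (degrees; the focal length in pixels is half the picture's height over the tangent of half this angle, whatever the lens; pixels are square), "cx", "cy" (the principal point, pixels), "T" (4x4, takes a point from camera to world coordinates). Camera axes: x right, y down, z forward; pixel columns grow to the right and rows downward; lengths in m; the calibration is good to about 2 mm. A picture is of the moment at which its call begins. There is no depth.
- r.finish_job(): hands the job in, once; it reports no verdict.
Trained networks look in a picture, given as the dict that the camera call returned (one of the last four; its "shot" number tells which), for a name from the list of things; names that differ only in an ending like _2 or _b are one class to them, and where a whole thing is asked for, a point or a joint stands for the part that bears it (a point fixed in the world has none). Each returns a list of dicts, best first, with "confidence" (0 to 1); they miss things now and then, are a little off and sometimes report something else, mostly with a low value. They report only what shows in the picture. A call takes as long as a camera call.
- masks_of(picture, thing): "pixels" (384x512 bool, what is visible of it) and "box" ([left, top, width, height] in pixels, round what is visible of it).
The state is a dict: "time_s": time; "joints": joint angles; "joint_velocities": joint speeds; "effort": joint torques, N m; "tcp_pos": TCP position; "ee_rot": TCP orientation; "wrist_force": force on the tool from outside, world axes, zero at the start; "moment": the same for the moment, N m; "gripper_width": opening from 0.0 (shut) to 1.0 (fully open).
Only numpy, scipy, OpenCV 4.12 (cv2) and the standard library are available. Lean on these libraries where they do the work, as an engineer would, in place of code of your own. Each camera call takes 0.05 s, during which the arm holds its last target. There are 200 camera calls.

## Working session

There is one attempt and no reset: what is moved stays moved. The work goes in short steps, Python scripts to look and compute and a tool call to move; the robot and the scene stay as the last step left them, time stands still between calls to the robot, and variables do not carry over. Pictures are saved under pics/ and viewed, on a budget of 10 in all, crops included, one or two more only if the job needs it, and the job is handed in when it is done.

Besides the shell and the picture viewer there is one more tool, called after ">>>" in YAML: its name, and indented under it one key for each argument. apply_moves: Moves the arm, as the interface text tells. Its arguments: {"type":"object","properties":{"steps":{"type":"array","items":{"type":"array","items":{"type":"array","items":{"type":"number"}}}}},"required":["steps"]}

```bash
mkdir -p pics; ls; python3 - <<'E'
from station import sense,capture,r,masks_of
import cv2,numpy as np
s=sense();print({k:np.round(v,3).tolist() for k,v in s.items()})
ims=[]
for n in("scene","side","wrist"):
    c=capture(n);print(n,c['vfov'],c['cx'],c['cy'],np.round(c['T'],4).tolist(),c['shot'])
    for t in("frame","pin","stand","station_near","station_middle","station_far","wheel_near"):
        for m in masks_of(c,t)[:3]:print(t,round(m['confidence'],2),m['box'])
    ims.append(c['color'][:,:,::-1])
    cv2.imwrite(f'pics/raw_{n}.png',ims[-1])
cv2.imwrite('pics/a.png',cv2.resize(ims[0],(800,600)));
E
```

```text
pics
{'time_s': 0.0, 'joints': [14.817, 22.09, 0.378, -0.031, -68.41, -14.814], 'joint_velocities': [-0.117, -0.029, 0.01, 0.001, 0.06, 0.062], 'effort': [0.001, -39.066, 18.74, 4.22, 0.011, -0.0], 'tcp_pos': [0.624, 0.0, 0.238], 'ee_rot': [[-0.0, -1.0, -0.002], [-1.0, 0.0, -0.0], [0.0, 0.002, -1.0]], 'wrist_force': [0.523, -0.45, 0.137], 'moment': [-0.005, -0.01, 0.006], 'gripper_width': 1.004}
scene 50.252680795935355 252.48803944980244 189.65235288442074 [[0.6525, -0.5177, 0.5533, -0.0647], [-0.7577, -0.4455, 0.4768, -0.4548], [-0.0004, -0.7304, -0.683, 0.833], [0.0, 0.0, 0.0, 1.0]] 1
frame 0.88 [243.4, 174.0, 81.7, 80.3]
frame 0.38 [251.5, 200.6, 28.2, 28.0]
frame 0.23 [254.2, 197.7, 27.0, 39.2]
pin 0.54 [304.4, 255.9, 8.7, 15.5]
pin 0.5 [269.1, 185.6, 27.3, 30.2]
stand 0.64 [297.3, 267.4, 21.1, 17.4]
stand 0.19 [244.3, 171.5, 82.3, 82.6]
station_near 0.93 [255.9, 198.7, 26.0, 38.0]
station_middle 0.69 [266.0, 188.1, 27.7, 24.9]
station_far 0.8 [280.5, 175.0, 21.9, 23.9]
station_far 0.27 [252.7, 203.2, 28.3, 25.0]
wheel_near 0.93 [253.3, 203.2, 28.0, 26.3]
side 55.72044992726039 
[... 393 characters left out ...]
2, 210.1, 19.3, 28.4]
wheel_near 0.37 [255.6, 203.7, 21.9, 30.9]
wrist 71.39770379225774 257.58594874158973 193.5514148292843 [[-1.0, -0.0001, 0.0002, 0.6248], [-0.0, 0.954, 0.2998, -0.0831], [-0.0002, 0.2998, -0.954, 0.3848], [0.0, 0.0, 0.0, 1.0]] 3
frame 0.67 [369.7, 2.3, 47.6, 54.1]
frame 0.62 [198.3, 105.0, 182.2, 110.1]
pin 0.91 [386.6, 4.8, 44.8, 29.4]
pin 0.27 [316.3, 146.3, 61.7, 50.2]
stand 0.92 [371.6, 2.6, 45.2, 55.4]
station_near 0.73 [316.8, 147.9, 63.9, 51.1]
station_near 0.18 [198.1, 104.9, 181.6, 110.9]
station_middle 0.91 [267.4, 155.8, 52.1, 54.4]
station_far 0.83 [211.5, 161.9, 53.5, 55.4]
wheel_near 0.9 [330.3, 147.9, 44.5, 50.2]
wheel_near 0.37 [279.2, 154.7, 35.2, 52.5]
```

```bash
python3 - <<'E'
import cv2
w=cv2.imread('pics/raw_wrist.png')[0:270,170:470]
s=cv2.imread('pics/raw_side.png')[180:310,180:340]
cv2.imwrite('pics/b.png',cv2.resize(w,None,fx=2.2,fy=2.2,interpolation=2))
cv2.imwrite('pics/c.png',cv2.resize(s,None,fx=4,fy=4,interpolation=2))
E
```

```text
(no output)
```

View pics/b.png

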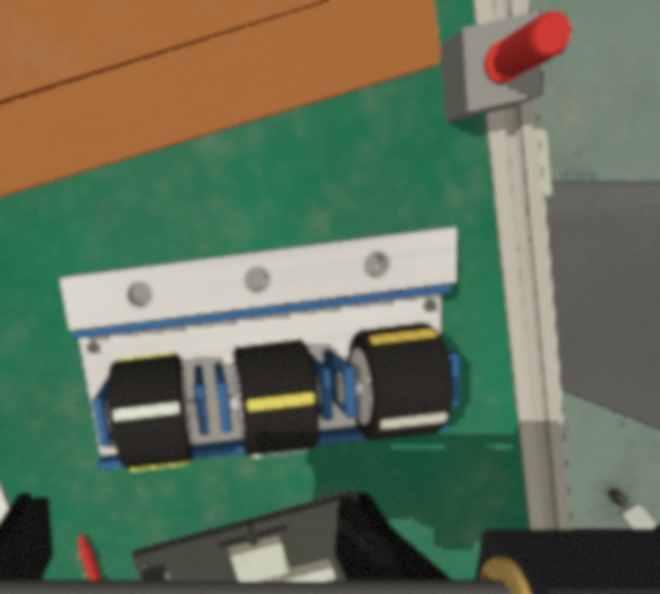

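View pics/c.png

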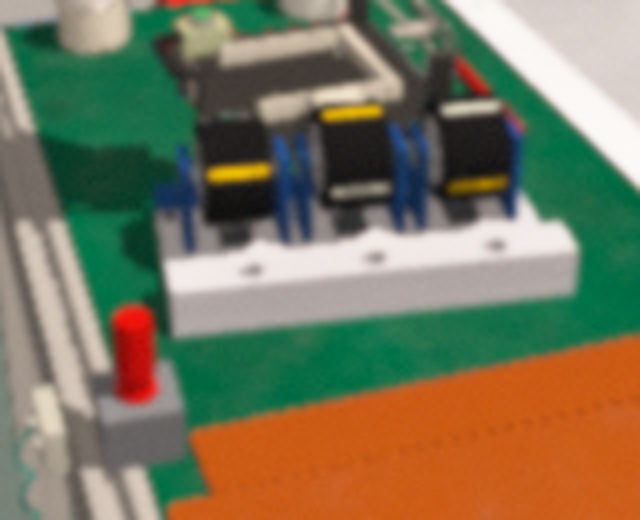

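```bash
cat > h.py <<'E'
import numpy as np
def ray(c,uv):
    f=192/np.tan(np.radians(c['vfov'])/2);T=np.array(c['T'])
    d=T[:3,:3]@np.array([(uv[0]-c['cx'])/f,(uv[1]-c['cy'])/f,1]);return T[:3,3],d
def atz(c,uv,z):
    o,d=ray(c,uv);return o+d*(z-o[2])/d[2]
def proj(c,p):
    f=192/np.tan(np.radians(c['vfov'])/2);T=np.array(c['T'])
    q=T[:3,:3].T@(np.array(p)-T[:3,3]);return np.array([c['cx']+f*q[0]/q[2],c['cy']+f*q[1]/q[2]])
def tri(a,ua,b,ub):
    o,d=ray(a,ua);p,e=ray(b,ub)
    s=np.linalg.lstsq(np.array([d,-e]).T,p-o,rcond=None)[0];x=o+s[0]*d;y=p+s[1]*e
    return (x+y)/2,np.linalg.norm(x-y)
E
python3 - <<'E'
from h import *
from station import capture
import cv2
w=capture("wrist");s=capture("side")
cv2.imwrite('pics/raw_wrist.png',w['color'][:,:,::-1])
W=lambda u,v:(u/2.2+170-.27,v/2.2-.27)
S=lambda u,v:(u/4+180-.4,v/4+180-.4)
for n,a,b in(("far",(139,294),(496,244)),("mid",(257,279),(375,257)),("near",(376,264),(251,270))):
    print(n,atz(w,W(*a),.03).round(4),atz(s,S(*b),.03).round(4),tri(w,W(*a),s,S(*b)))
for a in((62,278),(456,228),(457,286),(76,333)):print('rail',atz(w,W(*a),.03).round(4))
print('pin head top',atz(w,W(553,30),.074).round(4),'collar',atz(w,W(497,64),.033).round(4), 'side top',atz(s,S(134,312),.074).round(4),tri(w,W(550,35),s,S(134,315)))
# stand top corners
for a in((478,22),(444,45),(540,92),(447,120)):print('stand',atz(w,W(*a),.03).round(4))
# bars: near white/yellow bar ends; mid yellow
print('near yellow bar', tri(w,W(403,337),s,S(239,173)), 'mid?')
for nm,a,b in (("mid yel top/near end",(314,401),(323,113)),("mid far end",(247,405),(382,112)),("far white L",(179,406),(443,110)),("far white far",(113,413),(503,106)),("near yel nearend",(437,331),(210,176)),("near yel far",(371,341),(270,172))):
    print(nm,tri(w,W(*a),s,S(*b)))
for a in((0,195),(440,65),(200,30)):print('board',atz(w,W(*a),0).round(3))
for a in((135,550),(345,495),(85,560),(30,500)):print('tool',atz(w,W(*a),0).round(3))
E
```

```text
far [ 0.657  -0.0536  0.03  ] [ 0.657  -0.0545  0.03  ] (array([ 0.65708447, -0.05355823,  0.02936702]), np.float64(0.00013692099852855784))
mid [ 0.5875 -0.0622  0.03  ] [ 0.5873 -0.0636  0.03  ] (array([ 0.58745827, -0.06216391,  0.02904699]), np.float64(7.065498139275286e-05))
near [ 0.5185 -0.0707  0.03  ] [ 0.5176 -0.0724  0.03  ] (array([ 0.51787502, -0.07059969,  0.02868504]), np.float64(0.0005206146823965999))
rail [ 0.7018 -0.0628  0.03  ]
rail [ 0.4746 -0.0906  0.03  ]
rail [ 0.4697 -0.0582  0.03  ]
rail [ 0.6956 -0.0306  0.03  ]
pin head top [ 0.4604 -0.1754  0.074 ] collar [ 0.4653 -0.1722  0.033 ] side top [ 0.461  -0.1701  0.074 ] (array([ 0.46140186, -0.17331082,  0.07440339]), np.float64(0.0004147570529335927))
stand [ 0.4768 -0.1921  0.03  ]
stand [ 0.4931 -0.1817  0.03  ]
stand [ 0.4388 -0.1597  0.03  ]
stand [ 0.487  -0.1462  0.03  ]
near yellow bar (array([ 0.51258712, -0.03440861,  0.07023526]), np.float64(7.410397995729598e-05)) mid?
mid yel top/near end (array([ 0.56224546, -0.00447185,  0.09096838]), np.float64(0.00046731397772717664))
mid far end (array([ 0.59667105, -0.00180877,  0.08901852]), np.float64(0.0003961247833992812))
far white L (array([ 0.63220725, -0.00122113,  0.08877909]), np.float64(0.00025520031112583795))
far white far (array([0.66742485, 0.00272453, 0.0880743 ]), np.float64(0.0007497920327685048))
near yel nearend (array([ 0.49576554, -0.03789505,  0.07120578]), np.float64(0.0010165494667142385))
near yel far (array([ 0.5297014 , -0.03221099,  0.06916561]), np.float64(0.0009117652237805215))
board [ 0.743 -0.11   0.   ]
board [ 0.483 -0.18   0.   ]
board [ 0.621 -0.197  0.   ]
tool [0.668 0.133 0.   ]
tool [0.517 0.089 0.   ]
tool [0.705 0.141 0.   ]
tool [0.742 0.093 0.   ]
```

>>> apply_moves:
  steps:
    - [[0,0,0,0,0,0,-0.1226],[0,5.8,28.5,29.5,0,0,0],[0,5.8,28.5,29.5,0,0,0],[0,5.8,28.6,29.5,0,0,0],[0,5.8,28.6,29.5,0,0,0],[0,0,0,0,0,0,0],[0,0,0,0,0,0,0]]

```text
time_s: 2.17
tcp_pos: [0.516, -0.0368, 0.1225]
ee_rot: [[0.123, -0.992, 0.003], [-0.992, -0.123, -0.0], [0.0, -0.003, -1.0]]
wrist_force: [-0.1, -0.4, 0.7]
gripper_width: 0.287
```

>>> apply_moves:
  steps:
    - [[0,-15,0,4,0,0,0],[0,-15,0,4,0,0,0],[0,0,0,4,0,0,0],[0,0,0,3,0,0,0],[0,0,0,0,0,0,0]]

```text
time_s: 2.8
tcp_pos: [0.5108, -0.0073, 0.1063]
ee_rot: [[0.122, -0.992, -0.0], [-0.992, -0.122, -0.0], [0.0, 0.0, -1.0]]
wrist_force: [-0.8, 0.4, -0.1]
gripper_width: 0.004
```

>>> apply_moves:
  steps:
    - [[0,0,0,2,0,0,0],[0,0,0,0,0,0,0]]

```text
time_s: 3.05
tcp_pos: [0.511, -0.0075, 0.105]
ee_rot: [[0.122, -0.993, 0.0], [-0.993, -0.122, -0.0], [0.0, -0.0, -1.0]]
wrist_force: [-1.8, -0.2, 2.8]
gripper_width: 0.009
```

>>> apply_moves:
  steps:
    - [[0,0,0,0.5,0,0,0],[0,0,0,0,0,0,0]]

```text
time_s: 3.3
tcp_pos: [0.511, -0.0073, 0.1044]
ee_rot: [[0.122, -0.992, 0.001], [-0.992, -0.122, -0.0], [0.0, -0.001, -1.0]]
wrist_force: [-1.5, -0.2, 5.3]
gripper_width: 0.005
```

>>> apply_moves:
  steps:
    - [[0,-6,0,0,0,0,0],[0,-14,0,0,0,0,0],[0,-14,0,0,0,0,0],[0,-10,0,-10,0,0,0]]

```text
time_s: 3.8
tcp_pos: [0.5045, 0.0372, 0.1133]
ee_rot: [[0.123, -0.992, -0.003], [-0.992, -0.123, -0.001], [0.0, 0.003, -1.0]]
wrist_force: [0.1, 0.2, -0.1]
gripper_width: 0.007
```

```bash
cat > look.py <<'E'
from station import capture
import cv2,sys,numpy as np
ims=[]
for i in range(4):
    c=capture("side");ims.append(cv2.resize(c['color'][185:265,215:325,::-1],None,fx=3.5,fy=3.5,interpolation=2))
np_=np.vstack([np.hstack(ims[:2]),np.hstack(ims[2:])])
cv2.imwrite(sys.argv[1],np_)
g=[im.astype(float) for im in ims]
E
python3 look.py pics/n1.png
```

```text
(no output)
```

View pics/n1.png

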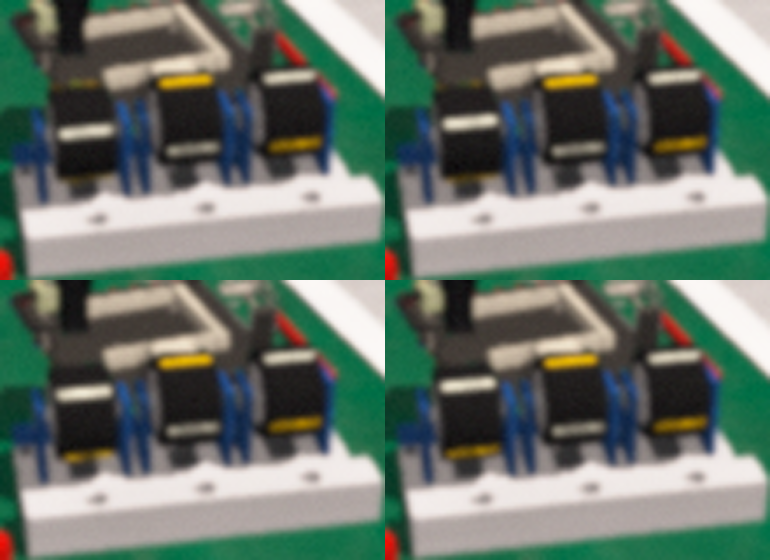

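>>> apply_moves:
  steps:
    - [[0,0,-20,-5,0,0,0],[0,14,-25,0,0,0,0],[0,15,-25,0,0,0,0],[0,15,0,3,0,0,0],[0,0,0,3,0,0,0],[0,0,0,3,0,0,0],[0,0,0,0,0,0,0]]

```text
time_s: 4.88
tcp_pos: [0.5795, 0.0017, 0.1099]
ee_rot: [[0.123, -0.992, -0.001], [-0.992, -0.123, -0.0], [-0.0, 0.001, -1.0]]
wrist_force: [-0.6, 0.0, 0.6]
gripper_width: 0.002
```

>>> apply_moves:
  steps:
    - [[0,0,0,1,0,0,0],[0,0,0,0,0,0,0]]

```text
time_s: 5.12
tcp_pos: [0.5802, 0.0017, 0.1092]
ee_rot: [[0.123, -0.992, 0.0], [-0.992, -0.123, 0.0], [-0.0, -0.0, -1.0]]
wrist_force: [-0.1, 0.4, -0.6]
gripper_width: 0.007
```

>>> apply_moves:
  steps:
    - [[0,0,0,1,0,0,0],[0,0,0,0,0,0,0]]

```text
time_s: 5.38
tcp_pos: [0.5804, 0.0015, 0.1083]
ee_rot: [[0.122, -0.992, 0.0], [-0.992, -0.122, 0.0], [-0.0, -0.0, -1.0]]
wrist_force: [-0.5, 0.8, 2.4]
gripper_width: 0.002
```

>>> apply_moves:
  steps:
    - [[0,0,0,0.7,0,0,0],[0,0,0,0,0,0,0]]

```text
time_s: 5.62
tcp_pos: [0.5805, 0.0014, 0.1077]
ee_rot: [[0.122, -0.992, 0.001], [-0.992, -0.122, -0.0], [0.0, -0.001, -1.0]]
wrist_force: [-1.3, -0.5, 3.7]
gripper_width: 0.007
```

>>> apply_moves:
  steps:
    - [[0,-6,0,0.4,0,0,0],[0,-14,0,0,0,0,0],[0,-14,0,0,0,0,0],[0,-10,0,-10,0,0,0]]

```text
time_s: 6.12
tcp_pos: [0.5739, 0.0462, 0.1159]
ee_rot: [[0.123, -0.992, -0.003], [-0.992, -0.123, -0.001], [0.0, 0.003, -1.0]]
wrist_force: [-0.7, -0.8, 0.5]
gripper_width: 0.006
```

```bash
python3 look.py pics/m1.png
```

```text
(no output)
```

View pics/m1.png

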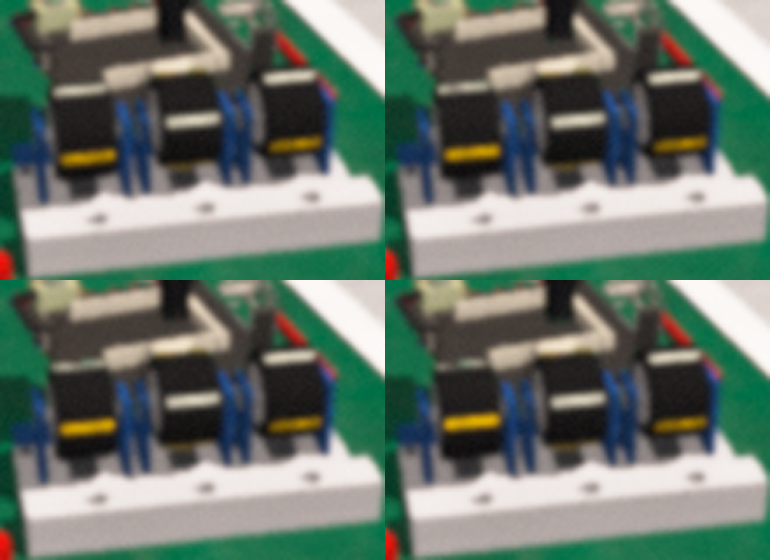

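>>> apply_moves:
  steps:
    - [[0,4,0,10,0,0,0],[0,12,0,0,0,0,0],[0,14,0,0,0,0,0],[0,14,0,0,0,0,0],[0,14,0,0,0,0,0],[0,14,0,-10,0,0,0]]

```text
time_s: 7.08
tcp_pos: [0.5836, -0.0277, 0.1164]
ee_rot: [[0.122, -0.993, -0.001], [-0.993, -0.122, -0.0], [-0.0, 0.001, -1.0]]
wrist_force: [0.5, 1.1, 0.2]
gripper_width: 0.011
```

>>> apply_moves:
  steps:
    - [[0,0,-20,-2,0,0,0],[0,-14,-25,0,0,0,0],[0,-14,-25,0,0,0,0],[0,0,0,4,0,0,0],[0,0,0,4,0,0,0],[0,0,0,0,0,0,0]]

```text
time_s: 7.82
tcp_pos: [0.6489, 0.0092, 0.1105]
ee_rot: [[0.122, -0.993, -0.001], [-0.993, -0.122, -0.0], [0.0, 0.001, -1.0]]
wrist_force: [0.2, 0.2, 0.3]
gripper_width: 0.006
```

>>> apply_moves:
  steps:
    - [[0,0,0,1.2,0,0,0],[0,0,0,0,0,0,0]]

```text
time_s: 8.07
tcp_pos: [0.6496, 0.0097, 0.1099]
ee_rot: [[0.122, -0.993, 0.0], [-0.993, -0.122, 0.0], [-0.0, -0.0, -1.0]]
wrist_force: [0.1, -0.4, 0.2]
gripper_width: 0.004
```

>>> apply_moves:
  steps:
    - [[0,0,0,1.2,0,0,0],[0,0,0,0,0,0,0]]

```text
time_s: 8.32
tcp_pos: [0.6497, 0.0099, 0.1085]
ee_rot: [[0.122, -0.992, -0.0], [-0.992, -0.122, 0.0], [-0.0, 0.0, -1.0]]
wrist_force: [-0.7, 0.3, -0.5]
gripper_width: 0.004
```

>>> apply_moves:
  steps:
    - [[0,0,0,1.2,0,0,0],[0,0,0,0,0,0,0]]

```text
time_s: 8.57
tcp_pos: [0.6497, 0.01, 0.1072]
ee_rot: [[0.122, -0.992, -0.0], [-0.992, -0.122, -0.0], [0.0, 0.0, -1.0]]
wrist_force: [-0.2, -0.1, -0.5]
gripper_width: 0.003
```

>>> apply_moves:
  steps:
    - [[0,0,0,0.8,0,0,0],[0,0,0,0,0,0,0]]

```text
time_s: 8.82
tcp_pos: [0.6498, 0.0099, 0.1067]
ee_rot: [[0.122, -0.992, 0.0], [-0.992, -0.122, -0.0], [0.0, -0.0, -1.0]]
wrist_force: [-1.8, -0.8, 0.8]
gripper_width: 0.008
```

>>> apply_moves:
  steps:
    - [[0,0,0,1,0,0,0],[0,0,0,0,0,0,0]]

```text
time_s: 9.07
tcp_pos: [0.6499, 0.0099, 0.106]
ee_rot: [[0.122, -0.992, 0.0], [-0.992, -0.122, -0.0], [0.0, -0.0, -1.0]]
wrist_force: [-1.2, -0.6, 2.5]
gripper_width: 0.001
```

>>> apply_moves:
  steps:
    - [[0,0,0,0.5,0,0,0],[0,0,0,0,0,0,0]]

```text
time_s: 9.32
tcp_pos: [0.6499, 0.0099, 0.1055]
ee_rot: [[0.122, -0.992, 0.0], [-0.992, -0.122, -0.0], [0.0, -0.0, -1.0]]
wrist_force: [-1.0, -0.6, 4.6]
gripper_width: 0.006
```

>>> apply_moves:
  steps:
    - [[0,-6,0,0,0,0,0],[0,-14,0,0,0,0,0],[0,-14,0,0,0,0,0],[0,-10,0,-10,0,0,0]]

```text
time_s: 9.82
tcp_pos: [0.6433, 0.0549, 0.1137]
ee_rot: [[0.123, -0.992, -0.003], [-0.992, -0.123, -0.001], [0.0, 0.003, -1.0]]
wrist_force: [0.9, 0.2, 0.1]
gripper_width: 0.006
```

```bash
python3 look.py pics/f1.png
```

```text
(no output)
```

View pics/f1.png

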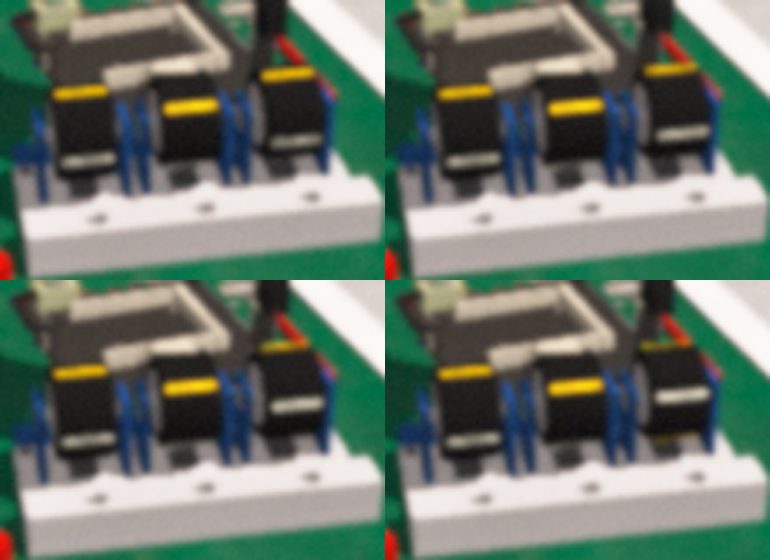

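>>> apply_moves:
  steps:
    - [[0,0,0,-23,0,0,0],[0,0,0,-23,0,0,0],[0.6,34,34.5,0,0,0,0],[0.6,34,34.5,0,0,0,0],[0.6,34,34.5,0,0,0,0],[0.6,34,34.5,0,0,0,0],[0.6,34,34.5,0,0,0,0],[0.6,34,34,0,0,0,0],[0.6,0,0,0,0,0,0],[0.6,0,0,0,0,0,0],[0.6,0,0,0,0,0,0]]

```text
time_s: 11.4
tcp_pos: [0.4651, -0.1736, 0.161]
ee_rot: [[0.123, -0.992, 0.0], [-0.992, -0.123, -0.0], [0.0, -0.0, -1.0]]
wrist_force: [-0.1, 0.8, 0.6]
gripper_width: 0.601
```

```bash
cat > pinlook.py <<'E'
from h import *
from station import capture,masks_of,sense
import cv2,sys
cs={n:capture(n) for n in("wrist","side","scene")}
print(sense()['tcp_pos'],sense()['gripper_width'])
for n,c in cs.items():
    col=c['color'].astype(int);R,G,B=col[...,0],col[...,1],col[...,2]
    red=((R>110)&(G<.35*R)&(B<.35*R)).astype(np.uint8)
    k,l,st,ce=cv2.connectedComponentsWithStats(red)
    for i in range(1,k):
        if st[i,4]>30: print(n,'red',st[i].tolist(),ce[i].round(1), [atz(c,ce[i],z).round(4).tolist() for z in(.055,)])
    for m in masks_of(c,"pin")[:2]: print(n,'pin',round(m['confidence'],2),m['box'])
w=cs['wrist']
cv2.imwrite(sys.argv[1],cv2.resize(w['color'][:,:,::-1],(768,576)))
E
python3 pinlook.py pics/p1.png
```

```text
[ 0.46489626 -0.17352179  0.16090167] 0.6003558236655978
wrist red [253, 183, 19, 30, 432] [261.6 197.8] [[0.4611, -0.1739, 0.055]]
wrist pin 0.74 [250.6, 180.5, 21.8, 32.9]
side red [326, 0, 28, 19, 488] [339.2   8.9] [[-6.7506, -29.3121, 0.055]]
side red [209, 257, 10, 24, 199] [213.3 268. ] [[0.4606, -0.1777, 0.055]]
side pin 0.67 [208.2, 255.2, 9.5, 24.3]
side pin 0.33 [220.2, 201.1, 104.5, 63.6]
scene red [53, 134, 66, 73, 3277] [ 84.3 167.7] [[0.3135, 0.5267, 0.055]]
scene red [501, 210, 4, 11, 33] [502.5 214.9] [[0.9178, -0.4691, 0.055]]
scene red [304, 255, 9, 17, 109] [308.1 263.3] [[0.4595, -0.1742, 0.055]]
```

View pics/p1.png

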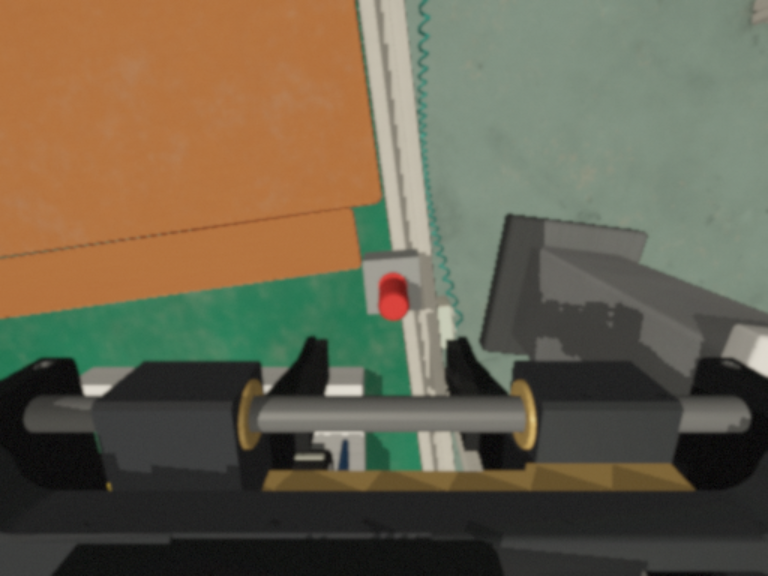

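```bash
python3 - <<'E'
from h import *
from station import capture
from scipy.optimize import least_squares
import cv2
def red(c,x0,y0,x1,y1):
    col=c['color'].astype(int);R,G,B=col[...,0],col[...,1],col[...,2]
    m=((R>110)&(G<.4*R)&(B<.4*R));z=np.zeros_like(m);z[y0:y1,x0:x1]=m[y0:y1,x0:x1]
    return z
th=np.linspace(0,2*np.pi,24)
P=np.vstack([np.c_[r*np.cos(th),r*np.sin(th),np.full(24,z)] for r,z in((.01,.04),(.01,.074),(.0105,.030),(.0105,.033))])
cs={n:capture(n) for n in("wrist","side","scene")}
for n,b in(("wrist",(230,170,290,230)),("side",(200,245,230,290)),("scene",(295,245,325,285))):
    c=cs[n];ys,xs=np.where(red(c,*b))
    box=np.array([xs.min()-.5,xs.max()+.5,ys.min()-.5,ys.max()+.5])
    def f(p):
        q=np.array([proj(c,v+[p[0],p[1],0]) for v in P]);return np.array([q[:,0].min(),q[:,0].max(),q[:,1].min(),q[:,1].max()])-box
    s=least_squares(f,[.461,-.174]);print(n,s.x.round(4),s.fun.round(2))
E
```

```text
wrist [ 0.4609 -0.1743] [-0.81  0.81 -1.67  1.54]
side [ 0.4596 -0.1748] [-0.51  0.53 -0.48  0.41]
scene [ 0.4622 -0.1725] [-0.76  0.73 -0.77  0.74]
```

```bash
python3 - <<'E'
from h import *
from station import capture
w=capture("wrist");s=capture("side")
print(tri(w,(361/1.5,267/1.5),s,(192/4+179.6,432/4+179.6)))
print(tri(w,(356/1.5,208/1.5),s,(210/4+179.6,490/4+179.6)))
print(w['T'][:3,3])
E
```

```text
(array([ 0.48531949, -0.17934127,  0.00714955]), np.float64(0.0014079198087099563))
(array([ 0.49409244, -0.22344564,  0.00925371]), np.float64(0.002661322252302864))
[ 0.47446801 -0.25645891  0.30624097]
```

>>> apply_moves:
  steps:
    - [[0.6,0,4,20,0,0,0],[0.6,0,0,25,0,0,0],[0.6,0,0,25,0,0,0],[0.6,0,0,22,0,0,0],[0.6,0,0,13,0,0,0],[0.6,0,0,0,0,0,0],[0,0,0,0,0,0,0],[0,0,0,0,0,0,0],[0,0,0,0,0,0,0],[0,0,0,0,0,0,0],[0,0,0,0,0,0,0]]

```text
time_s: 13.32
tcp_pos: [0.4606, -0.1746, 0.0564]
ee_rot: [[0.122, -0.992, 0.0], [-0.992, -0.122, -0.0], [0.0, -0.0, -1.0]]
wrist_force: [0.7, 0.8, 2.3]
gripper_width: 0.221
```

>>> apply_moves:
  steps:
    - [[0,0,0,-15,0,0,0],[0,0,0,-20,0,0,0],[0,0,0,-15,0,0,0],[0,-19,-28,0,0,0,0],[0,-19,-28,0,0,0,0],[0,-19,-28,0,0,0,0],[0,-19,-28,0,0,0,0],[0,-19.3,-27.7,0,0,0,0],[0,0,0,10,0,0,0],[0,0,0,10,0,0,0],[0,0,0,0,0,0,0],[0,0,0,0,0,0,0]]

```text
time_s: 14.82
tcp_pos: [0.587, -0.0635, 0.0861]
ee_rot: [[0.122, -0.993, -0.0], [-0.993, -0.122, -0.0], [0.0, 0.0, -1.0]]
wrist_force: [0.7, 0.8, -0.6]
gripper_width: 0.218
```

```bash
python3 - <<'E'
from h import *
from station import capture,sense
import cv2
s=sense();print(np.round(s['tcp_pos'],4),s['gripper_width'],np.round(s['wrist_force'],2))
ims=[]
for n in("side","scene","wrist"):
    c=capture(n);im=c['color'][:,:,::-1].copy()
    p=proj(c,[.5875,-.0628,.03]);print(n,p.round(1))
    u,v=int(p[0]),int(p[1]);r=45
    ims.append(cv2.resize(im[v-r:v+r,u-r:u+r],(400,400),interpolation=2) if n!="wrist" else cv2.resize(im,(400,300)))
    tp=np.array(s['tcp_pos'])
    print('expected pin origin proj',proj(c,[tp[0],tp[1],tp[2]-.0264]).round(1), 'crop0',u-r,v-r)
cv2.imwrite('pics/h1.png',np.hstack(ims[:2]))
E
```

```text
[ 0.587  -0.0635  0.0861] 0.21847231745831652 [ 0.67  0.75 -0.58]
side [273.4 243.6]
expected pin origin proj [273.4 232.5] crop0 228 198
scene [300.6 217.4]
expected pin origin proj [301.6 209.8] crop0 255 172
wrist [257.3 217.2]
expected pin origin proj [257.9 232.5] crop0 212 172
```

View pics/h1.png

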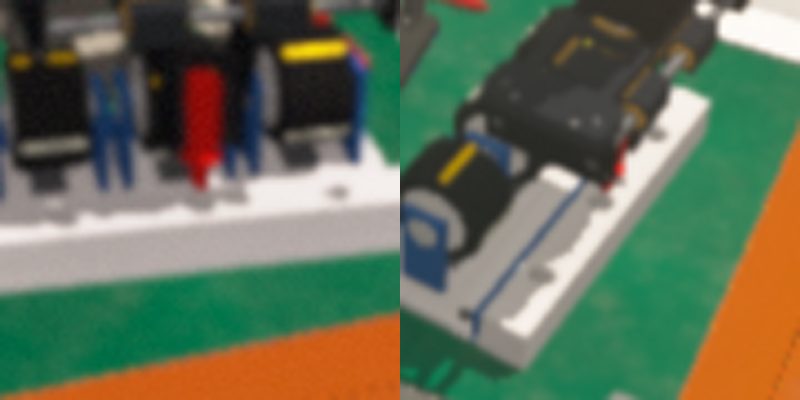

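>>> apply_moves:
  steps:
    - [[0,0,0,6,0,0,0],[0,0,0,6,0,0,0],[0,0,0,3,0,0,0],[0,0,0,0,0,0,0]]

```text
time_s: 15.48
tcp_pos: [0.5872, -0.063, 0.0705]
ee_rot: [[0.122, -0.992, -0.001], [-0.992, -0.122, -0.0], [0.0, 0.001, -1.0]]
wrist_force: [-0.3, 0.4, 0.4]
gripper_width: 0.222
```

No contact force at 4 mm below the mouth: the stem is in the hole.

>>> apply_moves:
  steps:
    - [[0,0,0,5,0,0,0],[0,0,0,4,0,0,0],[0,0,0,3,0,0,0],[0,0,0,1,0,0,0],[0,0,0,0,0,0,0]]

```text
time_s: 16.1
tcp_pos: [0.5874, -0.0629, 0.058]
ee_rot: [[0.122, -0.992, -0.0], [-0.992, -0.122, -0.0], [0.0, 0.0, -1.0]]
wrist_force: [-0.2, 0.7, -1.0]
gripper_width: 0.219
```

>>> apply_moves:
  steps:
    - [[0,0,0,1,0,0,0],[0,0,0,0.5,0,0,0],[0,0,0,0,0,0,0]]

```text
time_s: 16.48
tcp_pos: [0.5874, -0.0629, 0.0566]
ee_rot: [[0.122, -0.992, 0.0], [-0.992, -0.122, 0.0], [-0.0, -0.0, -1.0]]
wrist_force: [-0.4, -0.3, -1.0]
gripper_width: 0.223
```

>>> apply_moves:
  steps:
    - [[0.5,0,0,0,0,0,0],[0.5,0,0,0,0,0,0],[0.5,0,0,0,0,0,0],[0.5,0,0,0,0,0,0],[0.5,0,0,-15,0,0,0],[0.5,0,0,-25,0,0,0],[0.5,0,0,-30,0,0,0],[0.5,0,0,-30,0,0,0],[0.5,0,0,0,0,0,0],[0.5,0,0,0,0,0,0]]

```text
time_s: 17.73
tcp_pos: [0.587, -0.0629, 0.1567]
ee_rot: [[0.122, -0.993, -0.0], [-0.993, -0.122, 0.0], [-0.0, -0.0, -1.0]]
wrist_force: [-0.3, 0.8, -0.1]
gripper_width: 0.498
```

```bash
python3 - <<'E'
from h import *
from station import capture,sense
from scipy.optimize import least_squares
import cv2
print(np.round(sense()['tcp_pos'],4),np.round(sense()['wrist_force'],2))
th=np.linspace(0,2*np.pi,24)
P=np.vstack([np.c_[r*np.cos(th),r*np.sin(th),np.full(24,z)] for r,z in((.01,.01),(.01,.044),(.0105,0),(.0105,.003))])
ims=[]
for n in("wrist","side"):
    c=capture(n);u,v=proj(c,[.5875,-.0628,.05]).astype(int);r=40
    col=c['color'][v-r:v+r,u-r:u+r].astype(int);R,G,B=col[...,0],col[...,1],col[...,2]
    ys,xs=np.where((R>110)&(G<.4*R)&(B<.4*R));xs=xs+u-r;ys=ys+v-r
    box=np.array([xs.min()-.5,xs.max()+.5,ys.min()-.5,ys.max()+.5])
    f=lambda p:(lambda q:np.array([q[:,0].min(),q[:,0].max(),q[:,1].min(),q[:,1].max()])-box)(np.array([proj(c,w+[p[0],p[1],.03]) for w in P]))
    s=least_squares(f,[.587,-.063]);print(n,box,s.x.round(4),s.fun.round(2))
    ims.append(cv2.resize(c['color'][v-r:v+r,u-r:u+r,::-1],(400,400),interpolation=2))
cv2.imwrite('pics/e1.png',np.hstack(ims))
E
```

```text
[ 0.587  -0.0629  0.1567] [-0.31  0.78 -0.07]
wrist [247.5 266.5 183.5 213.5] [ 0.5875 -0.0633] [-1.5   1.5  -2.01  1.87]
side [268.5 300.5 195.5 245.5] [ 0.6197 -0.0032] [ 11.59 -11.27  15.75 -13.79]
```

View pics/e1.png

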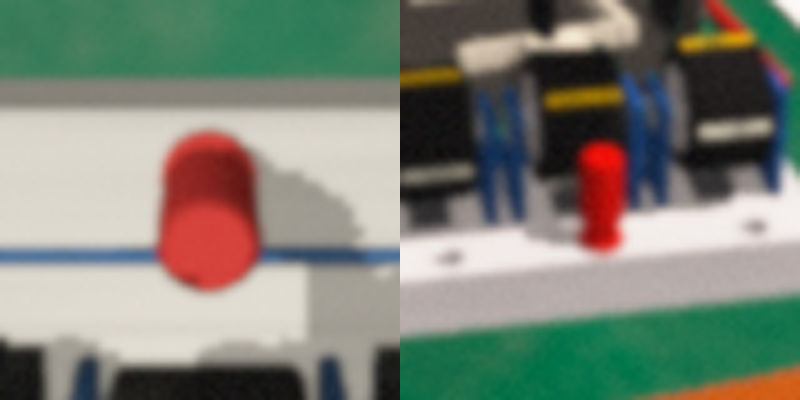

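```bash
python3 -c "
from station import r
print(r.finish_job())"
```

```text
the job is handed in; nothing more can be done
None
```

I stroked the near, middle and far wheels in that order. The pin is in the hole beside the middle wheel, the one that binds, and the job was handed in at about 18 s of 62 s. The hand-in gives no verdict.

- **Spins:** After their strokes the near and far wheels coasted on at roughly 3.5 rad/s, judged from four pictures 0.05 s apart. The middle wheel stopped as soon as the finger left it. Judging its spin from how far it turned, it ran at about 3 rad/s while touched, and I stroked it a second time to be sure. I did not read any wheel's speed directly.
- **Pressing force:** The wrist showed at most 5.3 N while I pressed down on the wheels. I could only read it between moves, not during the strokes.
- **Pin:** It went in with no contact force. The last wrist picture puts it at (0.5875, -0.0633), against the hole measured at about (0.5875, -0.0628). It stands upright with its collar on the rail, and the open gripper is about 100 mm above where it let go.
- **Check that failed:** The same position fit on the last side picture gave a meaningless result, most likely because another red object was in its window. By eye, that picture shows the pin upright and fully home.

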